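Zero the light meter, then hold the light cell's shutter half open

ROBOT

A 6-joint arm with a two-finger parallel gripper is mounted at the origin on a cart in front of the work surface, level with it; the furniture and walls round the work are solid. World frame = base frame: x ahead of the robot, y to its left, z up, the work surface at z = 0. Lengths are in m, angles in rad, forces in N, time in s.
With the tool pointing down it reaches from about 0.15 to 0.775 m from the base axis. Payload 6.1 kg.
Tool frame: the origin (TCP) lies on the centre line of the jaws, within the pads' length; the fingertips stand robot.tip_reach ahead of it and the grasp point (between the pads) is the TCP (robot.tip_reach is the distance from the TCP to the fingertips, in m); z points along the fingers, y is the line along which they close (so a half turn about z gives the same grasp; the last joint's range is limited). The gripper opens to 85 mm and grips with 20 to 120 N. Pads are 22 mm wide; open, the fingers measure 114 mm over their backs; the gripper's body (76 mm by 85 mm) begins 54 mm behind the grasp point. The pads swing forward as they close: fully open they stand 13 mm farther back than shut.
Start: joints at [-1.165, 0.126, -0.04, 1.405, 0, 1.571], TCP at [0.207, -0.482, 0.25] pointing down, gripper open.
Joint ranges: [-2.72, 2.72], [-0.95, 1.95], [-1.27, 1.35], [-1.78, 2.02], [-1.46, 1.47], [-3.14, 3.14]. Speed limits (rad/s): [2.39, 2.39, 3.01, 3.14, 3.14, 3.14].

INTERFACE

Orientations are given as [roll, pitch, yaw] about the fixed x, y, z axes, in that order (R = Rz(yaw) Ry(pitch) Rx(roll)).
In Python, from cell import robot gives the robot as it stands.
- The arm moves only by the tool carry_out, never from a script. Its argument "increments" is a list of rows, each a list of 3 entries, a list of its own where there are three numbers: the closure in counts, from 0 (fully open) to 255 (shut), then the shift along the tool's x, y, z in cm, then the turn, a rotation vector about the tool's x, y, z in rad. A call has 1 to 5 rows; each row is the pose to reach, as a shift and turn from the pose commanded when the call began, along the tool's axes at that moment; what a row does not reach only later rows make up. A row lasts 1/10 s, in which the tool goes at most 50 mm and 8.59 degrees, less where a joint would pass 70% of its speed; a pose out of reach is approached as far as the arm can. A call with a gripper value outside its range is refused whole. The fingers move at their own pace and stop on an object; "newtons" is the grip in N (left out, the last holds). Time passes only in rows, so rows that repeat a pose let the fingers close. It gives the time, the measured TCP pose, the force, the opening and the grip force at its end, in the units of the state.
- robot.observe(): the state, without advancing time (a new reading comes with each control period).
- robot.grab_frame(name): name is "scene" or "top" or "wrist"; returns the picture (400x640x3 uint8, blue, green, red); there is no depth.
- robot.camera_model(name): a dict with "fx", "fy", "cx", "cy" (pixels), "k1" (the pictures are not rectified: a ray, as slopes to the right and down, at radius r is drawn at 1 + k1 r^2 times it, then the intrinsics apply), "xyz" and "attitude" of the camera in the world. Camera axes: x right, y up, looking along -z (the intrinsics and any distortion apply to the point x, -y, -z); pixel columns grow to the right and rows downward; lengths in m; the calibration is good to about 2 mm. A picture is of the moment at which its call begins: read the wrist's pose just before it. camera_model takes no time and is no camera call; for the wrist camera it gives the pose at the moment of the call.
- robot.sign_off(): hands the job in; it is judged then, once.
The state is a dict: "time": time; "q": joint angles; "joint_velocities": joint speeds; "effort": joint torques, N m; "eef_pos": TCP position; "orientation": TCP orientation; "wrist_force": force on the tool from outside, world axes, zero at the start; "wrist_torque": the same for the moment, N m; "width": finger opening in m; "grasp_force": force on a finger pad.
Only numpy, scipy, OpenCV 4.12 (cv2) and the standard library are available. Lean on these libraries where they do the work, as an engineer would, in place of code of your own. Each camera call takes 0.05 s, during which the arm holds its last target. There are 200 camera calls.

TASK

Take the half-light reading of the specimen in the light cell (the grey block with the sliding steel shutter on top): first, with the shutter still shut, zero the meter by pressing the hinged treadle down to its stop for a moment and letting it come all the way up again. Then slide the shutter by its upright black tab against its spring to half of its travel, where the shutter's pointer line meets the long middle mark of the scale, never opening it past three quarters on the way, and finish while still holding it there, because it springs shut when let go. Leave the other things on the desk where they are.

Things in the scene. Friction and masses are not known exactly. Their poses are not given: they have to be found in the camera images.
- light_cell: fixed grey block, 120 mm (its x) by 160 mm (its y), top 55 mm above the desk; origin at the centre of its underside. The shutter slides along its +y on the top, between two rails (x = -35 and 35 mm, 8 mm wide) and up to a cross stop (y = 44..51 mm), all 61 mm high; a spring barrel 14 mm thick lies along y at x = 50 mm, y = 10..74 mm, top at 71 mm
- half_mark (a point): long thick middle mark of the scale of five black marks on the near rail, at x = -35, y = 17, z = 61 mm of the light cell; the marks, 12.5 mm apart, show 0, 1/4, 1/2, 3/4 and full travel. The shutter's pointer line stands beside this mark at half travel
- shutter_travel (a joint): travel of the shutter in m along the light cell's +y: 0 shut, 0.05 fully open, 0.025 half; a spring pushes it shut with 3 N at 0, 9 N at half and 15 N at full travel. The steel plate is 58 by 62 mm, its top 59.5 mm above the desk; its black pointer line is at its leading edge beside the scale
- shutter: the sliding steel shutter with its black tab; origin and axes coincide with the light cell's when shut, and move with it along y. The upright tab, for the grip, is 36 mm wide (x), 10 mm thick (y, the slide direction) and 38 mm tall, on a foot 40x18 mm and 5 mm high; it is centred at x = 0, y = -18 mm and spans 59.5 to 97.5 mm above the desk
- tab_grip (a point): point inside the tab, 87.5 mm above the desk (10 mm below its top), moving with the shutter: where to pinch it across its 10 mm thickness (along the light cell's y)
- treadle_base: fixed grey foot of the treadle, 120 mm (x) by 76 mm (y), 8 mm thick; origin at the centre of its underside. The treadle's hinge runs along y at x = 50 mm, 24 mm above the desk, between two cheeks 33 mm high. Close behind it, and jutting out between it and the light cell, stands the big polisher, up to 0.19 m high in its front half: cross over or in front of it
- treadle (a joint): angle of the treadle in rad: 0 up (at rest), 0.26 down at its stop; springs up by itself. Pressed at its pad it takes about 4 N to start and about 10 N to reach the stop
- treadle_pad (a point): middle of the top face of the black rubber tread on the treadle's raised end, which is 62 mm wide; moves with the treadle. It is 78 mm from the hinge towards the base's -x; 56 mm above the desk at rest, 36 mm at the stop
- meter: white bench meter with a display, 66x145x107 mm, standing at the left; a bystander, origin at the centre of its underside
- test_block: round steel disc, 64 mm wide, 15 mm high, between treadle and light cell; a bystander, origin at the centre of its underside
- tin: blue round tin, 55 mm wide, 22 mm high, near the front edge between treadle and light cell; a bystander, origin at the centre of its underside
- eye_loupe: black eye loupe like a small cup, 38 mm wide, 37 mm high, near the front edge between treadle and light cell; a bystander, origin at the centre of its underside
- clips: blue cardboard box, 56x85x30 mm, behind the light cell; a bystander, origin at the centre of its underside

How it is judged:
On the way, in this order (a step that is already met when the one before it is completed fails the run):
1. treadle pressed down to its stop while the shutter is shut (value of joint treadle above 0.235 rad and value of joint shutter_travel below 0.004 m), for 0.1 s.
2. treadle up again while the shutter is still shut (value of joint treadle below 0.03 rad and value of joint shutter_travel below 0.004 m), for 0.1 s.
At the end, for the whole second after the job is handed in: the shutter stands still at half travel (25 mm, within 6 mm), held there by the fingers (contact force over 4 N), and the treadle is up (value of joint shutter_travel between 0.019 and 0.031 m and velocity of joint shutter_travel between -0.01 and 0.01 m/s and contact force between the fingers and shutter above 4 N and value of joint treadle below 0.03 rad); the arm keeps its last pose, push and grip.
It fails at once if the shutter is opened past three quarters of its travel (limit 40 mm) (value of joint shutter_travel above 0.04 m).
It fails at once if a bystander is moved by more than 25 mm (distance of any of meter, test_block, tin, eye_loupe, clips from where it was at the start of the episode above 0.025 m).
It also fails if it takes over 42 s, if anything falls off the work surface, if the arm or the gripper's body presses on something with over 40 N, if the wrist force passes 120 N, or if a joint passes its speed limit or range.

## Working session

There is one attempt and no reset: what is moved stays moved. The work goes in short steps, Python scripts to look and compute and a tool call to move; the robot and the scene stay as the last step left them, time stands still between calls to the robot, and variables do not carry over. Pictures are saved under pics/ and viewed, at most 10 in all, crops included, and the job is handed in when it is done.

Besides the shell and the picture viewer there is one more tool, called after "Emit:" by a JSON object that holds its "fn" and its "kwargs". carry_out: Moves the arm, as the interface text tells. Its arguments: {"type":"object","properties":{"increments":{"type":"array"},"newtons":{"type":"number"}},"required":["increments"]}

```bash
mkdir -p pics; ls; python3 - <<'E'
from cell import robot
import cv2
s=robot.observe();print(s);print(robot.tip_reach)
for n in("scene","top","wrist"):
    print(n,robot.camera_model(n))
    cv2.imwrite(f"pics/{n}0.png",robot.grab_frame(n))
E
```

```text
pics
{'time': 0.0, 'q': array([-1.16504728e+00,  1.26396262e-01, -4.06011937e-02,  1.40538059e+00,
       -6.23067834e-06,  1.57082620e+00]), 'joint_velocities': array([-7.30704914e-05, -7.86905011e-04, -2.21076060e-03,  1.33771735e-03,
        8.07367594e-04,  6.24673690e-04]), 'effort': array([-2.06931138e-03, -4.35914218e+01,  3.52923310e+01,  1.72178523e-02,
       -1.18761432e-04,  6.06528076e-06]), 'eef_pos': array([ 0.20707554, -0.4820389 ,  0.24952302]), 'orientation': array([-3.14001094e+00,  6.27792554e-06,  4.05719179e-01]), 'wrist_force': array([-0.2441607 , -0.47730095,  0.07222355]), 'wrist_torque': array([-0.02057065,  0.06096778,  0.04576663]), 'grasp_force': 0.0, 'width': 0.08538408935658884}
0.019
scene {'fx': 383.25144585790184, 'fy': 383.25144585790184, 'cx': 322.1298804936416, 'cy': 198.90718189245217, 'k1': -0.03362771422131371, 'xyz': array([0.04474447, 0.76675249, 0.71079537]), 'attitude': array([ 0.91622089, -0.00511047, -2.49071098])}
top {'fx': 462.6568129677266, 'fy': 462.6568129677266, 'cx': 324.9697442342385, 'cy': 204.0115555430641, 'k1': -0.09960282821917489, 'xyz': array([0.43981587, 0.08822703, 1.62037236]), 'attitude': array([ 0.0509935 ,  0.01206319, -1.59252485])}
wrist {'fx': 286.04161675990855, 'fy': 286.04161675990855, 'cx': 317.77730678213396, 'cy': 201.62051972528198, 'k1': -0.009724544811019238, 'xyz': array([ 0.27411611, -0.45461853,  0.37351527]), 'attitude': array([-0.29306705,  0.00194096, -1.1641807 ])}
```

View pics/scene0.png

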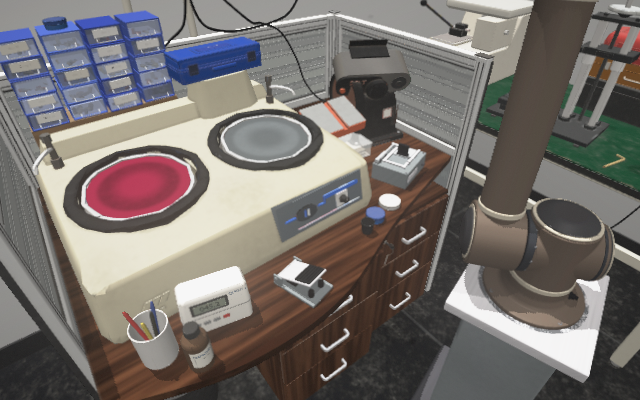

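View pics/top0.png

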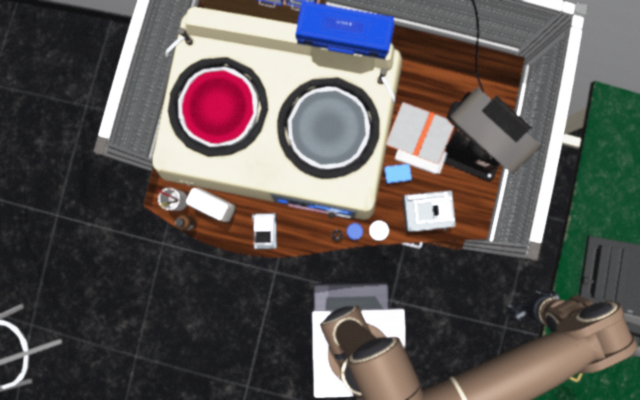

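The scene view shows the treadle at about (303,282) and the light cell at (400,163). In the top view they are at (264,231) and (430,211). I'll zoom in on both.

```bash
python3 - <<'E'
import cv2,numpy as np
t=cv2.imread("pics/top0.png");s=cv2.imread("pics/scene0.png")
def c(im,x,y,w,h):return cv2.resize(im[y:y+h,x:x+w],(400,300),interpolation=cv2.INTER_CUBIC)
# top: 56x42 px *7.14 ; scene: 80x60 *5
a=np.vstack([np.hstack([c(t,236,210,56,42),c(t,400,187,64,48)]),np.hstack([c(s,264,250,80,60),c(s,360,132,80,60)])])
cv2.imwrite("pics/zoom.png",a)
E
```

```text
(no output)
```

View pics/zoom.png

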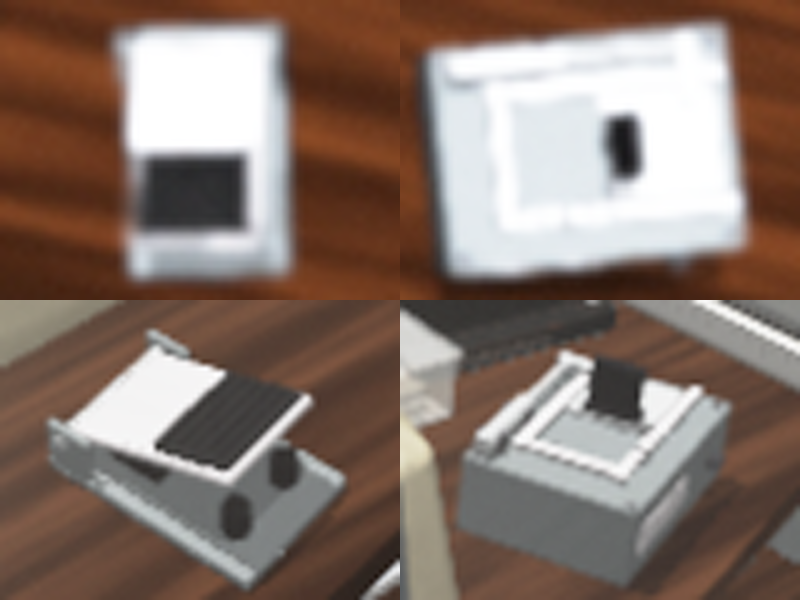

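The zoom shows the tread, the tab (black), the cell outline and the treadle outline clearly. Next I'll triangulate.

```bash
cat > h.py <<'E'
import numpy as np
from scipy.spatial.transform import Rotation as R
def ray(m,u,v):
    a=np.array([(u-m['cx'])/m['fx'],(v-m['cy'])/m['fy']]);p=a.copy()
    for _ in range(10):p=a/(1+m['k1']*(p@p))
    d=R.from_euler('xyz',m['attitude']).apply([p[0],-p[1],-1]);return m['xyz'],d/np.linalg.norm(d)
def tri(*rs):
    A=np.zeros((3,3));b=np.zeros(3)
    for o,d in rs:
        P=np.eye(3)-np.outer(d,d);A+=P;b+=P@o
    x=np.linalg.solve(A,b);return x.round(4),[round(float(np.linalg.norm(np.cross(x-o,d))),4) for o,d in rs]
def onz(r,z):
    o,d=r;return (o+d*(z-o[2])/d[2]).round(4)
def proj(m,P):
    c=R.from_euler('xyz',m['attitude']).inv().apply(np.array(P)-m['xyz']);p=np.array([c[0],-c[1]])/-c[2]
    p=p*(1+m['k1']*(p@p));return (p*m['fx']+[m['cx'],m['cy']]).round(1)
E
python3 - <<'E'
from cell import robot
from h import *
T=robot.camera_model("top");S=robot.camera_model("scene")
tz=lambda x,y,x0,y0,k:ray(T,x0+x/k-.5,y0+y/k-.5)
sz=lambda x,y,x0,y0:ray(S,x0+x/5-.5,y0+y/5-.5)
print("pad",tri(tz(194,193,236,210,7.143),sz(232,124,264,250)))
pt=[(145,155),(245,155),(243,232),(140,232)];ps=[(225,73),(312,100),(235,175),(157,147)]
# top TL = far,+y ; 
print("padtop z.056",[onz(tz(*p,236,210,7.143),.056) for p in pt],"scene",[onz(sz(*p,264,250),.056) for p in ps])
print("tabtop scene",onz(sz(217,62,360,132),.0975),"top",onz(tz(226,147,400,187,6.25),.0975))
print("tab tri",tri(tz(226,147,400,187,6.25),sz(217,62,360,132)))
C=[onz(tz(*p,400,187,6.25),.055) for p in [(30,45),(325,22),(345,245),(50,278)]]
print("cell",C,np.mean(C,0))
print("base",[onz(tz(*p,236,210,7.143),.02) for p in [(115,28),(285,24),(292,278),(130,278)]])
E
```

```text
pad (array([0.4149, 0.3197, 0.0517]), [0.0005, 0.0005])
padtop z.056 [array([0.433 , 0.3419, 0.056 ]), array([0.4321, 0.2942, 0.056 ]), array([0.3956, 0.2958, 0.056 ]), array([0.3966, 0.3448, 0.056 ])] scene [array([0.4347, 0.3009, 0.056 ]), array([0.3931, 0.2897, 0.056 ]), array([0.3937, 0.3448, 0.056 ]), array([0.4308, 0.3535, 0.056 ])]
tabtop scene [ 0.4966 -0.2648  0.0975] top [ 0.4899 -0.2603  0.0975]
tab tri (array([ 0.4915, -0.2583,  0.102 ]), [0.002, 0.002])
cell [array([ 0.5491, -0.1647,  0.055 ]), array([ 0.5582, -0.3268,  0.055 ]), array([ 0.4365, -0.3335,  0.055 ]), array([ 0.4225, -0.1718,  0.055 ])] [ 0.491575 -0.2492    0.055   ]
base [array([0.4949, 0.3614, 0.02  ]), array([0.495 , 0.2784, 0.02  ]), array([0.3719, 0.2771, 0.02  ]), array([0.3734, 0.356 , 0.02  ])]
```

```bash
cat > plan.py <<'E'
import sys
from cell import robot
from h import *
s=robot.observe();x=np.array(sys.argv[1:4],float);yaw=float(sys.argv[4])
r=R.from_euler('xyz',s['orientation']);t=R.from_euler('xyz',[np.pi,0,yaw])
print("t",round(s['time'],2),"q",s['q'].round(2),"F",s['wrist_force'].round(1),"shift_cm",(r.inv().apply(x-s['eef_pos'])*100).round(2),"turn",(r.inv()*t).as_rotvec().round(3))
E
python3 plan.py 0.259 -0.2815 0.25 0.862
```

```text
t 0.15 q [-1.17  0.13 -0.04  1.41  0.    1.57] F [ 0.4  0.5 -0.2] shift_cm [ 1.268e+01 -1.638e+01 -1.000e-02] turn [-0.001 -0.    -0.456]
```

Emit:
{"fn": "carry_out", "kwargs": {"increments": [[255,[2.5,-3.3,0],[0,0,-0.09]],[255,[5.1,-6.6,0],[0,0,-0.18]],[255,[7.6,-9.8,0],[0,0,-0.27]],[255,[10.1,-13.1,0],[0,0,-0.36]],[255,[12.7,-16.4,0],[0,0,-0.45]]], "newtons": 60}}

```text
time: 0.65
eef_pos: [0.2591, -0.2799, 0.2501]
orientation: [-3.141, -0.0, 0.859]
wrist_force: [0.8, 0.7, 0.8]
width: 0.0124
grasp_force: 0.0
```

```bash
python3 plan.py 0.311 -0.081 0.25 1.318
```

```text
t 0.65 q [-0.82 -0.15 -0.31  1.41  0.    1.46] F [0.8 0.7 0.8] shift_cm [ 1.845e+01 -9.070e+00  1.000e-02] turn [-0.    -0.    -0.459]
```

Emit:
{"fn": "carry_out", "kwargs": {"increments": [[255,[3.7,-1.8,0],[0,0,-0.09]],[255,[7.4,-3.6,0],[0,0,-0.18]],[255,[11.1,-5.4,0],[0,0,-0.27]],[255,[14.8,-7.3,0],[0,0,-0.36]],[255,[18.5,-9.1,0],[0,0,-0.46]]]}}

```text
time: 1.15
eef_pos: [0.3115, -0.0806, 0.2503]
orientation: [3.141, -0.0, 1.319]
wrist_force: [1.3, 0.0, -0.2]
width: -0.0001
grasp_force: 0.0
```

```bash
python3 plan.py 0.362 0.12 0.25 1.774
```

```text
t 1.15 q [-0.25 -0.26 -0.4   1.43  0.    1.57] F [ 1.3  0.  -0.2] shift_cm [20.68 -0.11  0.03] turn [ 0.     0.    -0.455]
```

Emit:
{"fn": "carry_out", "kwargs": {"increments": [[255,[4.1,0,0],[0,0,-0.09]],[255,[8.3,0,0],[0,0,-0.18]],[255,[12.4,0,0],[0,0,-0.27]],[255,[16.5,0,0],[0,0,-0.36]],[255,[20.7,-0.1,0],[0,0,-0.45]]]}}

```text
time: 1.65
eef_pos: [0.3629, 0.1201, 0.2503]
orientation: [3.141, 0.0, 1.77]
wrist_force: [0.3, -1.0, 0.7]
width: -0.0002
grasp_force: 0.0
```

```bash
python3 plan.py 0.412 0.3195 0.20 2.23
```

```text
t 1.65 q [ 0.32 -0.14 -0.31  1.41 -0.    1.69] F [ 0.3 -1.   0.7] shift_cm [18.57  8.76  5.03] turn [ 0.    0.   -0.46]
```

Emit:
{"fn": "carry_out", "kwargs": {"increments": [[255,[4.2,2.0,0],[0,0,-0.1]],[255,[8.4,4.0,0],[0,0,-0.2]],[255,[12.6,5.9,0],[0,0,-0.3]],[255,[16.8,7.9,0],[0,0,-0.4]],[255,[18.6,8.8,3.5],[0,0,-0.46]]]}}

```text
time: 2.15
eef_pos: [0.4155, 0.3228, 0.2181]
orientation: [3.134, -0.001, 2.232]
wrist_force: [0.6, 0.6, -0.3]
width: -0.0001
grasp_force: 0.0
```

```bash
python3 plan.py 0.412 0.3195 0.085 2.23; python3 - <<'E'
from cell import robot
from h import *
import cv2
m=robot.camera_model("wrist");print(m)
cv2.imwrite("pics/w1.png",robot.grab_frame("wrist"))
print("pad proj",proj(m,[.414,.3195,.056]))
E
```

```text
t 2.15 q [ 0.66  0.12 -0.11  1.33  0.    1.57] F [ 0.6  0.6 -0.3] shift_cm [-0.05 -0.58 13.3 ] turn [ 0.008 -0.001  0.002]
{'fx': 286.04161675990855, 'fy': 286.04161675990855, 'cx': 317.77730678213396, 'cy': 201.62051972528198, 'k1': -0.009724544811019238, 'xyz': array([0.36892616, 0.3788155 , 0.34199269]), 'attitude': array([-0.2919947 , -0.00778703,  0.66191744])}
pad proj [314.7 191. ]
```

View pics/w1.png

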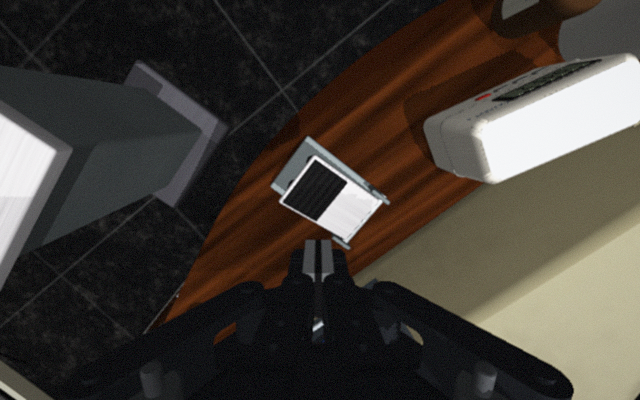

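The tread centre is at pixel (316,190), and the projection gave (315,191), so the estimate is confirmed. I'll go down.

Emit:
{"fn": "carry_out", "kwargs": {"increments": [[255,[0,-0.3,4.3],[0,0,0]],[255,[0,-0.3,8.6],[0,0,0]],[255,[0,-0.3,11.5],[0,0,0]],[255,[0,-0.3,11.5],[0,0,0]]]}}

```text
time: 2.6
eef_pos: [0.4083, 0.3139, 0.096]
orientation: [-3.133, 0.0, 2.225]
wrist_force: [-0.9, -0.3, 1.3]
width: 0.0003
grasp_force: 0.0
```

```bash
python3 plan.py 0.412 0.3195 0.058 2.23
```

```text
t 2.6 q [ 0.66  0.16 -0.34  1.08 -0.    1.57] F [-0.9 -0.3  1.3] shift_cm [0.22 0.67 3.79] turn [-0.009  0.    -0.005]
```

Emit:
{"fn": "carry_out", "kwargs": {"increments": [[255,[0,0.3,1.2],[0,0,0]],[255,[0,0.3,2.4],[0,0,0]],[255,[0,0.3,3.6],[0,0,0]],[255,[0,0.3,3.6],[0,0,0]]]}}

```text
time: 3.0
eef_pos: [0.4139, 0.3187, 0.0644]
orientation: [3.14, -0.001, 2.226]
wrist_force: [-0.7, 1.1, 6.9]
width: -0.0001
grasp_force: 3.2
```

Emit:
{"fn": "carry_out", "kwargs": {"increments": [[255,[0,0,0.5],[0,0,0]],[255,[0,0,0.9],[0,0,0]],[255,[0,0,0.9],[0,0,0]]]}}

```text
time: 3.3
eef_pos: [0.4129, 0.3188, 0.0565]
orientation: [3.141, -0.002, 2.226]
wrist_force: [-5.3, 0.7, 10.1]
width: 0.0004
grasp_force: 4.6
```

Emit:
{"fn": "carry_out", "kwargs": {"increments": [[255,[0,0,0.3],[0,0,0]],[255,[0,0,0.5],[0,0,0]],[255,[0,0,0.5],[0,0,0]]]}}

```text
time: 3.6
eef_pos: [0.4132, 0.3189, 0.0547]
orientation: [3.138, -0.002, 2.226]
wrist_force: [-11.6, -4.7, 30.0]
width: -0.0006
grasp_force: 14.5
```

The treadle is at its stop: 30 N with the tip at 36 mm. I'll hold it briefly, then lift.

Emit:
{"fn": "carry_out", "kwargs": {"increments": [[255,[0,0,0],[0,0,0]],[255,[0,0,0],[0,0,0]],[255,[0,0,-2],[0,0,0]],[255,[0,0,-6],[0,0,0]],[255,[0,0,-11],[0,0,0]]]}}

```text
time: 4.1
eef_pos: [0.4126, 0.3171, 0.1607]
orientation: [-3.139, 0.0, 2.226]
wrist_force: [1.9, 0.8, 1.1]
width: -0.0001
grasp_force: 0.0
```

Emit:
{"fn": "carry_out", "kwargs": {"increments": [[255,[0,0,-5],[0,0,0]],[255,[0,0,-9],[0,0,0]],[0,[0,0,-9],[0,0,0]]]}}

```text
time: 4.4
eef_pos: [0.4153, 0.3192, 0.2573]
orientation: [3.131, 0.0, 2.226]
wrist_force: [0.6, 0.1, 0.4]
width: 0.0132
grasp_force: 0.0
```

```bash
python3 plan.py 0.34 0.12 0.27 1.77;python3 - <<'E'
from cell import robot
import cv2
cv2.imwrite("pics/w2.png",robot.grab_frame("wrist")[100:280,240:440])
E
```

```text
t 4.4 q [ 0.66  0.11 -0.04  1.41 -0.    1.57] F [0.6 0.1 0.4] shift_cm [-11.22 -18.09  -1.46] turn [ 0.011 -0.002  0.456]
```

View pics/w2.png

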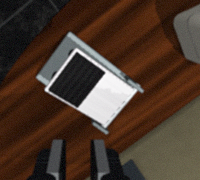

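The treadle is up again. Next I'll travel to the cell.

Emit:
{"fn": "carry_out", "kwargs": {"increments": [[0,[-2.3,-3.6,-0.3],[0,0,0.1]],[0,[-4.6,-7.2,-0.6],[0,0,0.2]],[0,[-6.9,-10.8,-0.9],[0,0,0.3]],[0,[-9.2,-14.4,-1.2],[0,0,0.4]],[0,[-11.2,-18.1,-1.5],[0,0,0.5]]]}}

```text
time: 4.95
eef_pos: [0.3368, 0.1172, 0.2643]
orientation: [-3.14, 0.001, 1.722]
wrist_force: [0.2, -0.4, 0.3]
width: 0.0852
grasp_force: 0.0
```

```bash
python3 plan.py 0.35 -0.08 0.27 1.1
```

```text
t 4.95 q [ 0.34 -0.19 -0.31  1.45 -0.    1.75] F [ 0.2 -0.4  0.3] shift_cm [-19.7   -1.67  -0.55] turn [-0.001  0.001  0.622]
```

Emit:
{"fn": "carry_out", "kwargs": {"increments": [[0,[-3.9,-0.3,0],[0,0,0.12]],[0,[-7.9,-0.7,0],[0,0,0.25]],[0,[-11.8,-1.0,0],[0,0,0.37]],[0,[-15.8,-1.3,0],[0,0,0.5]],[0,[-19.7,-1.7,-0.5],[0,0,0.62]]]}}

```text
time: 5.45
eef_pos: [0.3507, -0.08, 0.2691]
orientation: [-3.14, 0.001, 1.1]
wrist_force: [1.6, 0.1, 0.2]
width: 0.0855
grasp_force: 0.0
```

```bash
python3 plan.py 0.43 -0.24 0.27 0.4
```

```text
t 5.45 q [-0.22 -0.18 -0.3   1.46 -0.    1.82] F [1.6 0.1 0.2] shift_cm [-10.66  14.32  -0.11] turn [-0.001  0.001  0.7  ]
```

Emit:
{"fn": "carry_out", "kwargs": {"increments": [[0,[-2.1,2.9,0],[0,0,0.14]],[0,[-4.3,5.7,0],[0,0,0.28]],[0,[-6.4,8.6,0],[0,0,0.42]],[0,[-8.5,11.5,0],[0,0,0.56]],[0,[-10.7,14.3,0],[0,0,0.7]]]}}

```text
time: 5.95
eef_pos: [0.4315, -0.2396, 0.2691]
orientation: [-3.14, 0.001, 0.4]
wrist_force: [0.4, 0.2, 0.8]
width: 0.0853
grasp_force: 0.0
```

```bash
python3 plan.py 0.48 -0.26 0.25 0.065
```

```text
t 5.95 q [-0.51  0.07 -0.06  1.44 -0.    2.24] F [0.4 0.2 0.8] shift_cm [3.68 3.77 1.9 ] turn [-0.001  0.001  0.335]
```

Emit:
{"fn": "carry_out", "kwargs": {"increments": [[0,[1.2,1.2,0.6],[0,0,0.11]],[0,[2.4,2.5,1.2],[0,0,0.22]],[0,[3.7,3.8,1.9],[0,0,0.335]],[0,[3.7,3.8,1.9],[0,0,0.335]],[0,[3.7,3.8,1.9],[0,0,0.335]]]}}

```text
time: 6.45
eef_pos: [0.4798, -0.2583, 0.2501]
orientation: [-3.14, 0.002, 0.073]
wrist_force: [0.2, -0.3, -0.6]
width: 0.0853
grasp_force: 0.0
```

```bash
python3 - <<'E'
from cell import robot
from h import *
import cv2
m=robot.camera_model("wrist")
im=robot.grab_frame("wrist");cv2.imwrite("pics/w3full.png",im)
print(m['xyz'],m['attitude']);print(robot.observe()['eef_pos'],robot.observe()['orientation'])
print(proj(m,[.4926,-.267,.0975]))
cv2.imwrite("pics/w3.png",cv2.resize(im[60:310,160:480],(800,600)[:2] if 0 else (768,600),interpolation=cv2.INTER_CUBIC))
E
```

```text
[ 0.55283228 -0.25449214  0.37387888] [-0.29558008  0.00172572 -1.49710411]
[ 0.47971881 -0.25819108  0.2508141 ] [-3.14090943e+00  1.42942585e-03  7.26445639e-02]
[326.4 179.2]
```

View pics/w3.png

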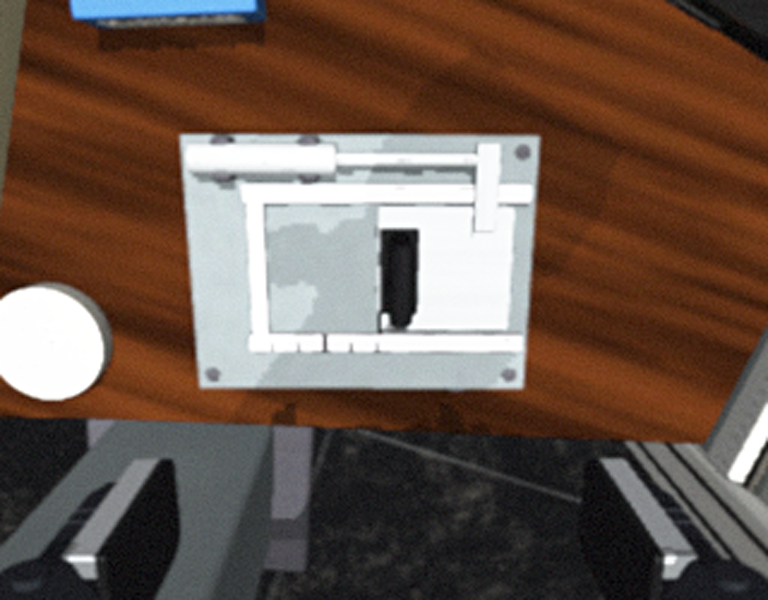

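The wrist view shows the cell squarely. The rails are horizontal in the picture, so its yaw is about 0.073. The tab blob is at zoomed columns 382–418, rows 229–328. The pointer is at column 380, beside the zero mark. I'll compute the pose from this.

```bash
python3 - <<'E'
from cell import robot
from h import *
m=robot.camera_model("wrist")
z=lambda x,y:ray(m,160+x/2.4-.5,60+y/2.4-.5)
Y=R.from_euler('z',.0735)
C=[onz(z(*p),.055) for p in [(182,135),(540,135),(523,388),(199,388)]];c=np.mean(C,0);print("cell",np.array(C).tolist(),c)
h=onz(z(326,344),.061);c2=h-Y.apply([-.035,.017,.061]);print("cell from mark",c2,"0mark",onz(z(379,344),.061)-Y.apply([-.035,-.008,.061]))
c0=np.array([c[0],c[1],0])
for n,p in dict(topR=(0,-.023,.0975),topL=(0,-.013,.0975),far=(.018,-.018,.0975),near=(-.018,-.018,.0975)).items():
    print(n,(proj(m,c0+Y.apply(p))+.5-[160,60])*2.4)
T=robot.camera_model("top")
print("tri mid tab top right edge", onz(z(418,278),.0975))
print("top-view tri tab:",tri(z(404,278),ray(T,400+226/6.25-.5,187+147/6.25-.5)))
E
```

```text
cell [[0.5453, -0.1659, 0.055], [0.557, -0.3253, 0.055], [0.4368, -0.3338, 0.055], [0.4249, -0.1732, 0.055]] [ 0.491   -0.24955  0.055  ]
cell from mark [ 4.90453878e-01 -2.49783917e-01  6.93889390e-18] 0mark [ 4.90518032e-01 -2.50151415e-01  6.93889390e-18]
topR [413.76 287.76]
topL [389.52 287.76]
far [402.   244.08]
near [401.28 329.76]
tri mid tab top right edge [ 0.4969 -0.2738  0.0975]
top-view tri tab: (array([ 0.4903, -0.2689,  0.0638]), [0.0011, 0.0011])
```

```bash
python3 plan.py 0.492 -0.2685 0.0875 0.0735
```

```text
t 6.5 q [-0.49  0.16  0.01  1.41 -0.    2.58] F [-0.5 -0.1  0.2] shift_cm [ 1.17  1.13 16.33] turn [-0.001  0.001 -0.001]
```

Emit:
{"fn": "carry_out", "kwargs": {"increments": [[130,[0.6,0.6,2],[0,0,0]],[130,[1.2,1.1,5],[0,0,0]],[130,[1.2,1.1,9],[0,0,0]],[130,[1.2,1.1,11.5],[0,0,0]],[130,[1.2,1.1,11.5],[0,0,0]]], "newtons": 50}}

```text
time: 7.0
eef_pos: [0.4905, -0.2672, 0.1331]
orientation: [-3.138, 0.005, 0.072]
wrist_force: [-0.0, 0.3, -0.2]
width: 0.0418
grasp_force: 0.0
```

```bash
python3 plan.py 0.492 -0.2685 0.0875 0.0735; python3 - <<'E'
from cell import robot
from h import *
import cv2
m=robot.camera_model("wrist");s=robot.observe()
im=robot.grab_frame("wrist")
print(s['width'],proj(m,[.492,-.2685,.0975]),proj(m,s['eef_pos']))
cv2.imwrite("pics/w4.png",im)
E
```

```text
t 7.0 q [-0.5   0.22 -0.19  1.17 -0.    2.57] F [-0.   0.3 -0.2] shift_cm [0.16 0.15 4.56] turn [-0.003  0.005 -0.002]
0.04180970102210192 [318. 238.] [314.9 270.9]
```

View pics/w4.png

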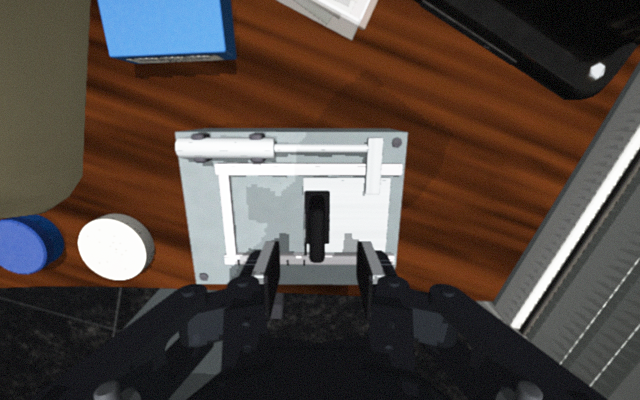

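The tab is at column 317, midway between the fingers at 280 and 357. I'll go down and close.

Emit:
{"fn": "carry_out", "kwargs": {"increments": [[130,[0.1,0.1,2],[0,0,0]],[130,[0.1,0.1,4],[0,0,0]],[130,[0.1,0.1,4.5],[0,0,0]],[130,[0.1,0.1,4.5],[0,0,0]]]}}

```text
time: 7.45
eef_pos: [0.4944, -0.2696, 0.0925]
orientation: [3.141, -0.001, 0.071]
wrist_force: [-0.5, -1.2, 0.1]
width: 0.042
grasp_force: 0.0
```

Emit:
{"fn": "carry_out", "kwargs": {"increments": [[255,[0,0,0],[0,0,0]],[255,[0,0,0],[0,0,0]],[255,[0,0,0],[0,0,0]],[255,[0,0,0],[0,0,0]]], "newtons": 50}}

```text
time: 7.85
eef_pos: [0.4948, -0.2663, 0.0932]
orientation: [-3.135, -0.003, 0.073]
wrist_force: [-1.8, 14.1, 9.5]
width: 0.0089
grasp_force: 49.6
```

```bash
python3 - <<'E'
from cell import robot
from h import *
s=robot.observe();c=np.array([.4907,-.2498,0]);print(s['eef_pos'],s['width'],s['grasp_force'],s['wrist_force'])
print("in cell",R.from_euler('z',-.0735).apply(s['eef_pos']-c), "goal at +7mm y; 25mm in tool axes:")
E
python3 plan.py 0.4902 -0.2435 0.0875 0.0735
```

```text
[ 0.4947955  -0.26634827  0.09318991] 0.008939082945518371 49.56945061683655 [-1.82890895 14.13667296  9.47601204]
in cell [ 0.00286924 -0.01680434  0.09318991] goal at +7mm y; 25mm in tool axes:
t 7.85 q [-0.5   0.24 -0.25  1.08  0.01  2.57] F [-1.8 14.1  9.5] shift_cm [-0.29 -2.31  0.58] turn [-0.006 -0.003 -0.001]
```

The tab is gripped at 49.6 N, with a width of 9 mm. I'll slide toward half travel in steps.

Emit:
{"fn": "carry_out", "kwargs": {"increments": [[255,[0,-0.7,0],[0,0,0]],[255,[0,-1.4,0],[0,0,0]],[255,[0,-2.0,0],[0,0,0]],[255,[0,-2.4,0],[0,0,0]],[255,[0,-2.4,0],[0,0,0]]], "newtons": 70}}

```text
time: 8.35
eef_pos: [0.4935, -0.2473, 0.0933]
orientation: [3.136, -0.002, 0.07]
wrist_force: [-1.7, -6.7, 5.6]
width: 0.0087
grasp_force: 71.6
```

```bash
python3 - <<'E'
from cell import robot
from h import *
import cv2
s=robot.observe();c=np.array([.4907,-.2498,0]);print(s['eef_pos'],s['width'],s['grasp_force'],s['wrist_force'])
print("in cell",R.from_euler('z',-.0735).apply(s['eef_pos']-c))
m=robot.camera_model("wrist");im=robot.grab_frame("wrist")
Y=R.from_euler('z',.0735)
for y in(-.008,.0045,.017,.0295,.042):print(proj(m,c+Y.apply([-.035,y,.061])))
cv2.imwrite("pics/w5.png",cv2.resize(im[100:300,190:450],(780,600),interpolation=cv2.INTER_CUBIC))
E
```

```text
[ 0.49349631 -0.24732431  0.09331713] 0.008676100396508766 71.56140089035034 [-1.7099645  -6.72313702  5.58611793]
in cell [0.00297056 0.00226366 0.09331713]
[331.6 297.5]
[311.9 297.6]
[292.3 297.7]
[272.6 297.8]
[252.9 297.9]
```

View pics/w5.png

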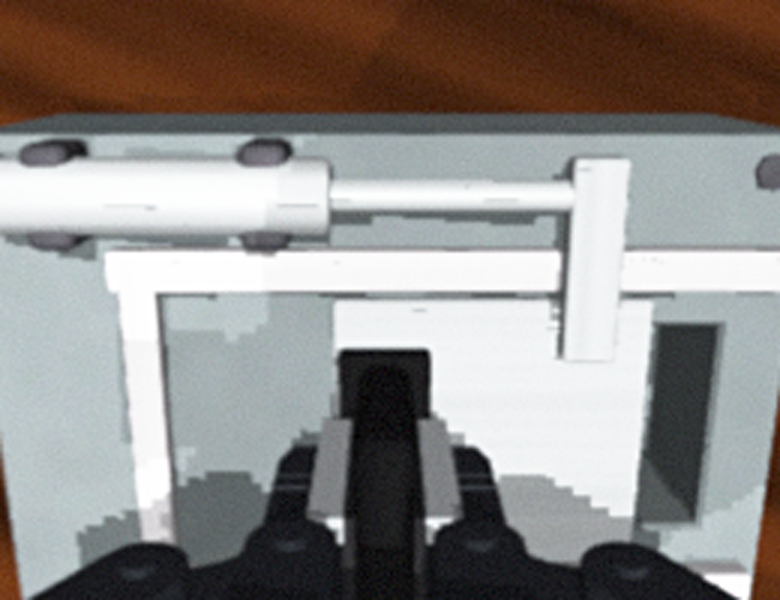

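The fingers hide the scale. The plate's leading edge (333,310) and the cross stop's inner edge (159,300) are visible, so I'll compute the travel from those.

```bash
python3 - <<'E'
from cell import robot
from h import *
m=robot.camera_model("wrist");c=np.array([.4907,-.2498,0]);I=R.from_euler('z',-.0735)
for x,y,z in[(333,310,.0595),(159,300,.061),(651,310,.0595)]:
    print(I.apply(onz(ray(m,190+x/3-.5,100+y/3-.5),z)-c))
E
```

```text
[0.02753849 0.01040584 0.0595    ]
[0.03006154 0.0433094  0.061     ]
[ 0.02724034 -0.05083762  0.0595    ]
```

Travel is about 19 mm, so it needs roughly 6 mm more.

Emit:
{"fn": "carry_out", "kwargs": {"increments": [[255,[0,-0.3,0],[0,0,0]],[255,[0,-0.6,0],[0,0,0]],[255,[0,-0.6,0],[0,0,0]],[255,[0,-0.6,0],[0,0,0]],[255,[0,-0.6,0],[0,0,0]]]}}

```text
time: 8.9
eef_pos: [0.4931, -0.2421, 0.0933]
orientation: [3.136, -0.002, 0.07]
wrist_force: [-1.7, -8.3, 4.9]
width: 0.0087
grasp_force: 71.6
```

```bash
python3 - <<'E'
from cell import robot
from h import *
import cv2
s=robot.observe();c=np.array([.4907,-.2498,0]);print(s['wrist_force'],s['grasp_force'])
print("in cell",R.from_euler('z',-.0735).apply(s['eef_pos']-c))
im=robot.grab_frame("wrist")
cv2.imwrite("pics/w6.png",cv2.resize(im[100:300,190:450],(780,600),interpolation=cv2.INTER_CUBIC))
E
```

```text
[-1.72152253 -8.32670959  4.87738321] 71.57440066337585
in cell [0.00297482 0.00750897 0.09331727]
```

View pics/w6.png

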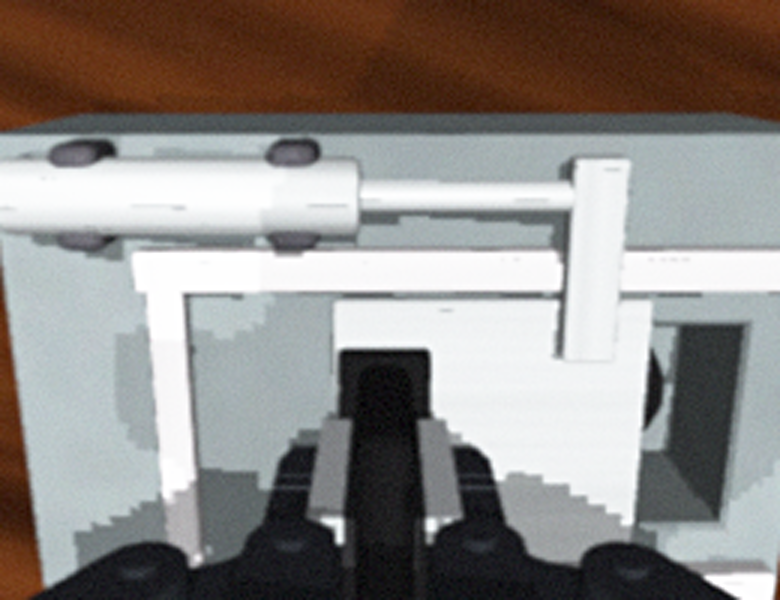

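The gap from stop to plate is now 28 mm (columns 186 to 333), so travel is about 24.2 mm. One small nudge, then I'll hand in.

Emit:
{"fn": "carry_out", "kwargs": {"increments": [[255,[0,-0.1,0],[0,0,0]],[255,[0,-0.1,0],[0,0,0]],[255,[0,-0.1,0],[0,0,0]],[255,[0,-0.1,0],[0,0,0]]]}}

```text
time: 9.35
eef_pos: [0.493, -0.2412, 0.0933]
orientation: [3.135, -0.002, 0.069]
wrist_force: [-1.2, -8.8, 4.8]
width: 0.0085
grasp_force: 71.6
```

```bash
python3 -c "
from cell import robot
s=robot.observe();print(s['eef_pos'],s['grasp_force'],s['wrist_force'],s['time']);print(robot.sign_off())"
```

```text
[ 0.4930497  -0.24121034  0.09331337] 71.58564448356628 [-1.18745579 -8.75290198  4.84068226] 9.35
the job is handed in; nothing more can be done
None
```

I pressed the treadle to its stop and let it come back up, then slid the shutter to about 25 mm (half travel) and handed in at 9.35 s with the gripper still holding it. The travel is estimated from the wrist camera and arm position because the fingers hid the scale, and no verdict came back.

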